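Make up a collection order: eject, pack, slide to the dock

TASK

Please finish this customer's order: slide the black tab of the carton dispenser all the way towards its open trough, so that the small carton is pushed out, let it spring back, and stand that carton upright in the free middle compartment of the order tray, between the two things already packed. Then slide the loaded tray along the counter, without lifting it, into the collection dock until its end rests squarely against the end stop. The tray's contents must stay standing in their compartments, and nothing else on the counter may be shifted.

Things in the scene. Friction and masses are not known exactly. Their poses are not given: they have to be found in the camera images.
- dispenser: Grey steel carton dispenser, fixed. Origin: under its middle at counter height; own -x is the ejection direction (towards the robot), z up. Floor 3 mm thick. Roofed housing x=0 to 107 mm, 69 high, slot in the roof. Open-topped trough x=-107 to 0: cheeks 58 high, 3 thick, 65 apart inside; at its front end a lip 14 high. Flanges reach y=+-45, 6 high.
- ejector (a joint): Spring ejector slide of the dispenser (m): 0 = home (spring 3 N), 0.070 = fully forward, towards the dispenser's -x (7 N). It springs home when let go.
- ejector_tab (a point): Centre of the black thumb tab of the ejector slide, an upright plate 10 (x) by 34 (y) by 26 (z) mm above the roof slot; at home at x=+85, z=86 mm of the dispenser; it travels 70 mm towards the dispenser's -x. Push on its rear (+x) face.
- small_carton: Small carton 42 (x) by 60 (y) by 58 (z) mm, 0.14 kg, origin centre of its underside. Starts in the dispenser, axes along the dispenser's, under the roof save for its front 12 mm. A full stroke brings its origin to about x=-59 mm of the dispenser, where only its front and rear faces (42 mm apart) can be gripped: the cheeks are close to the 60 mm ends.
- order_tray: Loose grey plastic tray 104 (x) by 206 (y) by 33 (z) mm outside, walls 4, floor 3 thick, 0.25 kg (0.95 packed); origin centre of its underside. Three compartments in a row along y, 96 long in x: the middle one 48 wide in y, at y=0; the outer ones 71 wide, at y=+-63.5. Dividers 28 high.
- oil_filter: Spin-on oil filter, a can 69 mm in diameter and 94 mm high, 0.42 kg, standing in one of the outer compartments of the tray; origin at the centre of its underside.
- flat_carton: Carton 90 (x) by 62 (y) by 50 (z) mm, 0.14 kg, in the other outer compartment of the tray; origin at the centre of its underside.
- collection_dock: Collection dock, fixed, no floor: two aluminium rails along its y, 24 mm high, 116 apart inside (y=-107 to +23 mm), their ends flaring to 155 apart at y=+60; open to +y; end stop 28 high with a bumper whose face is at y=-103. Rails' feet reach x=+-86. Origin at counter height, where the tray's origin lies when the tray is home (y along y, either way round).
- tape_measure: Bystander: pocket tape measure 34x80x60 mm, beside the dock's mouth on the far side. Origin at the centre of its underside.
- rubber_stamp: Bystander: rubber stamp with a turned wooden handle, foot 28x54 mm, 70 mm high, between robot and tray. Origin at the centre of its underside.
- padlock: Bystander: padlock lying flat, 57x40x14 mm, behind and to the left of the tray.
- spanner: Bystander: spanner 25x156x9 mm (long side y) at the front right.
- tape_roll: Bystander: roll of packing tape 92 mm across, 48 mm high, at the back behind the tray.
- hole_punch: Bystander: two-hole punch 80x112x68 mm beside the dock's mouth on the robot's side. Origin at the centre of its underside.
- notebook: Bystander: brown notebook 190x115x22 mm at the front left.

How it is judged:
By the outcome, as a careful person would: the job done as asked, in the order asked, and still so for the second after the job is handed in, with the robot touching nothing.
It also fails if it takes over 72 s, if anything falls off the work surface, if the arm or the gripper's body presses on something with over 40 N, if the wrist force passes 120 N, or if a joint passes its speed limit or range.

ROBOT

A 6-joint arm with a two-finger parallel gripper is mounted at the origin on a cart in front of the work surface, level with it; the furniture and walls round the work are solid. World frame = base frame: x ahead of the robot, y to its left, z up, the work surface at z = 0. Lengths are in m, angles in degrees, forces in N, time in s.
With the tool pointing down it reaches from about 0.25 to 0.725 m from the base axis. Payload 4 kg.
Tool frame: the origin (TCP) lies between the finger pads; the fingertips stand 25 mm ahead of it and the grasp point (between the pads) lies 6 mm ahead of it; z points along the fingers, y is the line along which they close (so a half turn about z gives the same grasp; the last joint's range is limited). The gripper opens to 85 mm and grips with 20 to 120 N. Pads are 22 mm wide; open, the fingers measure 114 mm over their backs; the gripper's body (76 mm by 85 mm) begins 54 mm behind the grasp point. The pads swing forward as they close: fully open they stand 13 mm farther back than shut.
Start: joints at [67.781, 13.785, 0.286, 76.501, 0, 90], TCP at [0.189, 0.463, 0.256] pointing down, gripper open.
Joint ranges: [-155.79, 155.79], [-60.16, 107.12], [-62.33, 73.08], [-114, 123.19], [-81.49, 82.49], [-180, 180]. Speed limits (degrees/s): [159.86, 159.86, 180, 180, 180, 180].

INTERFACE

Orientations are given as a 3x3 rotation matrix whose columns are the frame's x, y, z axes.
In Python, from rig import robot gives the robot as it stands. The module is installed in compiled form; this text tells all that it offers.
- The arm moves only by the shell command python3 -m creep 'ROWS' [OPENING] [FORCE]. ROWS is JSON, a list of rows, each a list of 2 entries, a list of its own where there are three numbers: the shift along the tool's x, y, z in m, then the turn, a rotation vector about the tool's x, y, z in degrees. A call has 1 to 10 rows; each row is the pose to reach, as a shift and turn from the pose commanded when the call began, along the tool's axes at that moment; what a row does not reach only later rows make up. A row lasts 1/12 s, in which the tool goes at most 41.7 mm and 7.16 degrees, less where a joint would pass 70% of its speed; a pose out of reach is approached as far as the arm can. A call with a gripper value outside its range is refused whole. OPENING is the finger opening in m, from 0 to 0.0854, set as the call begins (- or left out, the last holds). The fingers move at their own pace and stop on an object; FORCE is the grip in N (left out, the last holds). Time passes only in rows, so rows that repeat a pose let the fingers close. It gives the time, the measured TCP pose, the force, the opening and the grip force at its end, in the units of the state.
- robot.sense(): the state, without advancing time (a new reading comes with each control period).
- robot.get_image(name): name is "side" or "top"; returns the picture (480x640x3 uint8, red, green, blue); there is no depth.
- robot.calibration(name): a dict with "vfov" (degrees; the focal length in pixels is half the picture's height over the tangent of half this angle, whatever the lens; pixels are square), "cx", "cy" (the principal point, pixels), "rvec" (rotation vector, rad) and "tvec" (3), from world to camera coordinates, as OpenCV has them. Camera axes: x right, y down, z forward; pixel columns grow to the right and rows downward; lengths in m; the calibration is good to about 2 mm. A picture is of the moment at which its call begins. calibration takes no time and is no camera call.
- robot.close_job(): hands the job in; it is judged then, once.
Trained networks look in the newest picture that a camera, given by its name, has taken for a name from the list of things; names that differ only in an ending like _2 or _b are one class to them, and where a whole thing is asked for, a point or a joint stands for the part that bears it (a point fixed in the world has none). Each returns a list of dicts, best first, with "p" (0 to 1); they miss things now and then, are a little off and sometimes report something else, mostly with a low value. They report only what shows in the picture. A call takes as long as a camera call.
- robot.boxes_of(camera, query): "rect" ([left, top, right, bottom] in pixels, round what is visible of it).
The state is a dict: "time": time; "joint_positions": joint angles; "joint_vel": joint speeds; "joint_torque": joint torques, N m; "tcp_pos": TCP position; "ee_rot": TCP orientation; "contact_force": force on the tool from outside, world axes, zero at the start; "moment": the same for the moment, N m; "gripper_width": finger opening in m; "gripper_force": force on a finger pad.
Only numpy, scipy, OpenCV 4.12 (cv2) and the standard library are available. Lean on these libraries where they do the work, as an engineer would, in place of code of your own. Each camera call takes 0.05 s, during which the arm holds its last target. There are 200 camera calls.

## Working session

There is one attempt and no reset: what is moved stays moved. The work goes in short steps, Python scripts to look and compute and a shell command to move; the robot and the scene stay as the last step left them, time stands still between calls to the robot, and variables do not carry over. Pictures are saved under pics/ and viewed, at most 10 in all, crops included, and the job is handed in when it is done.

```bash
mkdir -p pics; cat > h.py <<'E'
import numpy as np, cv2
from rig import robot
def cam(n):
    c=robot.calibration(n); f=240/np.tan(np.radians(c["vfov"])/2)
    K=np.array([[f,0,c["cx"]],[0,f,c["cy"]],[0,0,1]]); R=cv2.Rodrigues(np.array(c["rvec"],float))[0]; t=np.array(c["tvec"],float).ravel()
    return K,R,t
def proj(n,P):
    K,R,t=cam(n); q=(np.atleast_2d(P)@R.T+t)@K.T; return q[:,:2]/q[:,2:]
def back(n,px,z):
    "pixels -> world at height z"
    K,R,t=cam(n); px=np.atleast_2d(px).astype(float)
    d=np.c_[px,np.ones(len(px))]@np.linalg.inv(K).T@R; o=-R.T@t
    return o+d*((z-o[2])/d[:,2])[:,None]
def snap(n,f=None):
    im=robot.get_image(n)
    if f: cv2.imwrite(f,im[:,:,::-1])
    return im
E
python3 - <<'E'
from h import *
np.set_printoptions(precision=3,suppress=True)
for n in ("top","side"):
    snap(n,f"pics/{n}0.png"); K,R,t=cam(n); print(n,K[0,0],-R.T@t,R[2],robot.calibration(n))
for q in "dispenser ejector_tab small_carton order_tray oil_filter flat_carton collection_dock tape_measure rubber_stamp hole_punch".split():
    for n in ("top","side"):
        print(q,n,[(np.round(b["rect"]).astype(int).tolist(),round(b["p"],2)) for b in robot.boxes_of(n,q)[:2]])
s=robot.sense();print(s["time"],s["ee_rot"],s["tcp_pos"],s["gripper_width"])
E
```

```text
top 515.8584281977357 [0.29  0.004 1.654] [ 0.16   0.004 -0.987] {'vfov': 49.89983557031386, 'cx': 318.716886450794, 'cy': 242.72694227684178, 'rvec': array([ 2.112, -2.158,  0.165]), 'tvec': array([0.023, 0.55 , 1.586])}
side 461.01979247724876 [-0.141 -1.103  0.573] [ 0.486  0.796 -0.361] {'vfov': 55.00162051393667, 'cx': 314.64119839802436, 'cy': 237.19744165281242, 'rvec': array([ 1.885, -0.528,  0.365]), 'tvec': array([-0.456,  0.166,  1.153])}
dispenser top [([226, 226, 253, 298], 0.6), ([378, 195, 403, 210], 0.4)]
dispenser side [([236, 204, 304, 242], 0.96)]
ejector_tab top [([229, 230, 240, 236], 0.66)]
ejector_tab side [([286, 203, 294, 211], 0.62)]
small_carton top [([227, 254, 246, 266], 0.46)]
small_carton side [([261, 216, 272, 227], 0.58)]
order_tray top [([377, 193, 405, 211], 0.6)]
order_tray side [([284, 236, 340, 268], 0.74)]
oil_filter top [([318, 237, 337, 258], 0.76)]
oil_filter side [([306, 232, 331, 258], 0.89), ([284, 229, 312, 247], 0.57)]
flat_carton top [([279, 227, 301, 260], 0.87)]
flat_carton side [([286, 231, 317, 245], 0.78), ([285, 202, 294, 211], 0.48)]
collection_dock top [([403, 218, 463, 273], 0.63)]
collection_dock side [([343, 277, 442, 336], 0.83), ([260, 217, 269, 222], 0.27)]
tape_measure top [([379, 196, 403, 210], 0.65)]
tape_measure side [([390, 256, 414, 284], 0.96), ([260, 216, 272, 223], 0.46)]
rubber_stamp top [([313, 296, 328, 307], 0.44)]
rubber_stamp side [([257, 248, 268, 272], 0.8)]
hole_punch top [([374, 284, 412, 314], 0.77)]
hole_punch side [([286, 274, 331, 317], 0.79)]
1.1 [[-0.926  0.378  0.   ]
 [ 0.378  0.926 -0.   ]
 [-0.    -0.    -1.   ]] [0.189 0.463 0.256] 0.08556382449877173
```

View pics/top0.png

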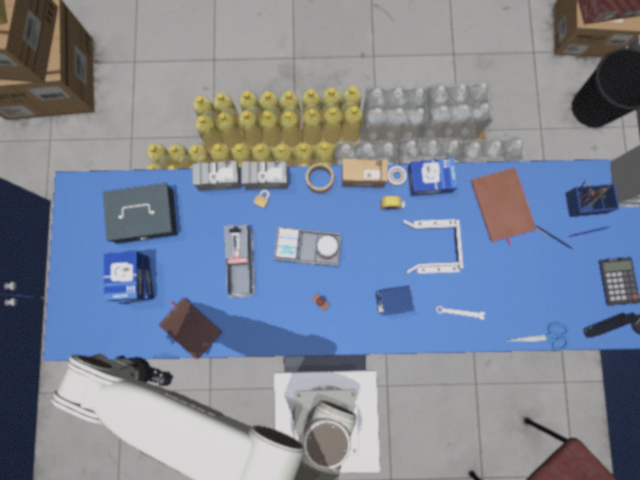

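View pics/side0.png

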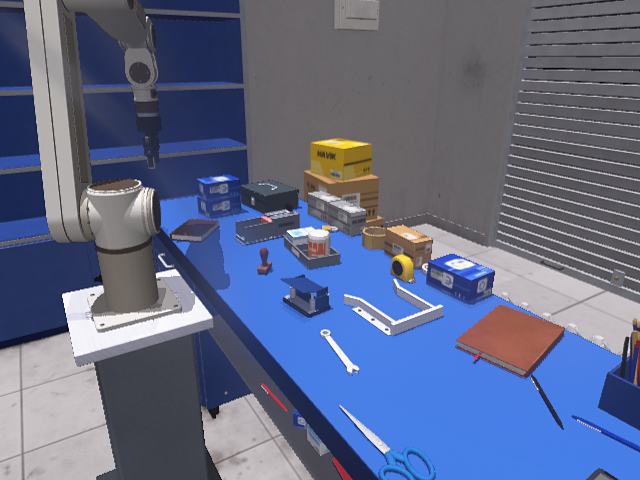

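The top picture shows the dispenser at (239,262), its trough towards the robot. The tray is at (308,247), with the flat carton left and the filter right. The dock is at (435,246), open to the left, with the tape measure at (391,202) and the punch at (394,300). I'll zoom in for accurate fitting.

```bash
python3 - <<'E'
from h import *
im=cv2.imread("pics/top0.png")
a=cv2.resize(im[215:310,215:345],None,fx=6,fy=6,interpolation=cv2.INTER_CUBIC); cv2.imwrite("pics/cropA.png",a)
b=cv2.resize(im[190:315,370:470],None,fx=4.8,fy=4.8,interpolation=cv2.INTER_CUBIC); 
cv2.imwrite("pics/cropB.png",b)
E
```

```text
(no output)
```

View pics/cropA.png

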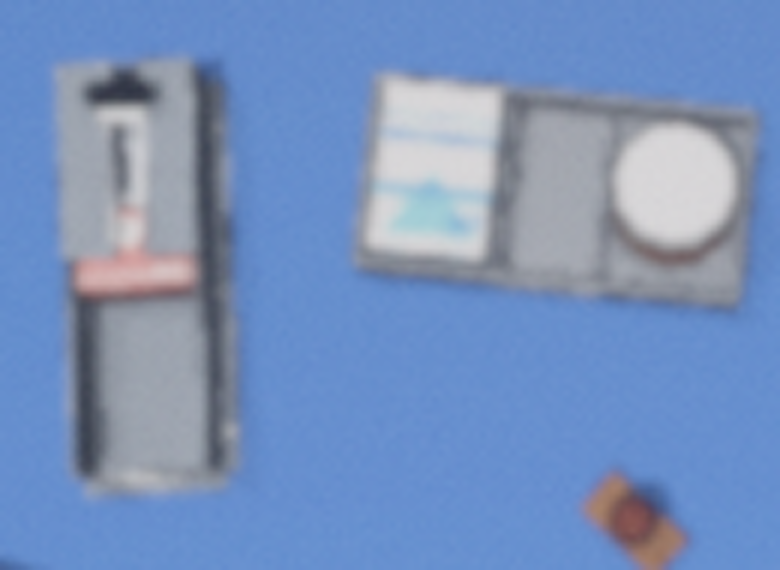

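View pics/cropB.png

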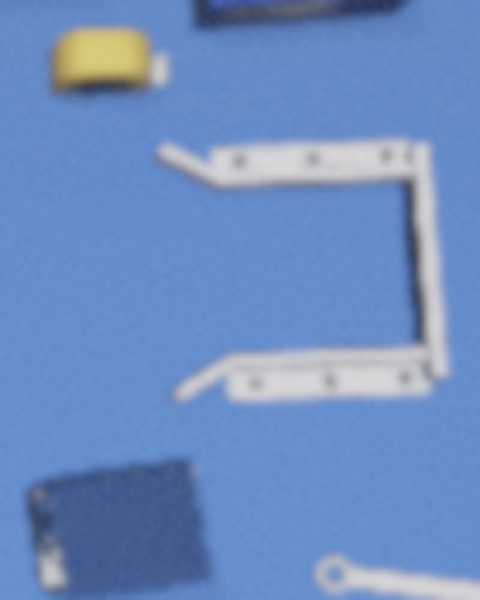

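Crop A shows the ejector tab at about (235,230) full-frame and the carton front under the roof edge at about (238,260). The tray is turned a few degrees, with its free middle compartment at about (309,246). Crop B shows the dock opening left, nearly aligned with world y. Next I fit the poses to the corner pixels.

```bash
cat > fit.py <<'E'
from h import *
from scipy.optimize import least_squares
def fit(n,obj,pix,x0,loss="soft_l1"):
    obj=np.array(obj,float)/1000; pix=np.array(pix,float)
    def W(p):
        c,s=np.cos(p[2]),np.sin(p[2]); return obj@np.array([[c,-s,0],[s,c,0],[0,0,1]]).T+[p[0],p[1],0]
    r=least_squares(lambda p:(proj(n,W(p))-pix).ravel(),x0,loss=loss,x_scale=[.1,.1,.1])
    return r.x,(proj(n,W(r.x))-pix)
E
python3 - <<'E'
from fit import *
np.set_printoptions(precision=2,suppress=True)
A=lambda L:[(215+(u+.5)/6-.5,215+(v+.5)/6-.5) for u,v in L]
B=lambda L:[(370+(u+.5)/4.8-.5,190+(v+.5)/4.8-.5) for u,v in L]
def show(n,r): print(n,np.round(r[0][:2]*1000,1),"yaw",round(np.degrees(r[0][2]),2),"\n",r[1].T)
r=fit("top",[(107,35.5,69),(107,-35.5,69),(0,35.5,69),(0,-35.5,69),(-107,35.5,58),(80,17,99),(80,-17,99)],
  A([(57,64),(193,58),(65,260),(202,256),(75,470),(86,101),(158,100)]),[.3,.25,0]);show("disp",r)
r=fit("top",[(52,103,33),(52,-103,33),(-52,103,33),(-52,-103,33)],A([(374,72),(758,111),(356,265),(738,304)]),[.3,.03,0]);show("tray",r)
r=fit("top",[(0,-63.5,97)],A([(676,185)]),[.3,.03,0]);
print("filter top",back("top",A([(676,185)]),.097)*1000,"flat",back("top",A([(387,78),(503,87),(366,247),(490,257)]),.053).mean(0)*1000)
r=fit("top",[(58,23,24),(-58,23,24),(58,-103,24),(-58,-103,24)],B([(216,186),(238,356),(408,180),(424,348)]),[.3,-.4,0]);show("dock",r)
for k,L,z in [("tapem",[(52,30),(150,90),(165,70)],.06),("punch",[(30,485),(190,460),(210,580),(45,590)],.04)]: print(k,back("top",B(L),z)*1000)
print("stamp",back("top",A([(582,505),(618,470),(690,540),(650,570)]),.01)*1000)
print("notebook", back("top",[(160,330),(190,357),(221,331),(177,299)],.022)*1000)
E
```

```text
disp [503.2 265.7] yaw 1.97 
 [[ 0.43  0.39 -0.01  0.03 -0.1   0.01 -0.92]
 [-0.33 -0.59  0.83  0.22  0.61 -0.1  -0.55]]
tray [542.5  47.6] yaw -7.03 
 [[ 0.07  0.16 -0.69  0.37]
 [ 0.07 -0.07 -0.02  0.  ]]
filter top [[532.46 -15.12  97.  ]] flat [551.7 109.6  53. ]
dock [ 535.6 -324.8] yaw 1.84 
 [[ 0.75 -0.8  -0.05  0.08]
 [ 0.07  0.52 -0.78  0.07]]
tapem [[ 693.63 -188.     60.  ]
 [ 651.59 -250.81   60.  ]
 [ 664.85 -261.31   60.  ]]
punch [[ 395.27 -164.01   40.  ]
 [ 409.27 -268.6    40.  ]
 [ 331.63 -277.72   40.  ]
 [ 327.47 -171.08   40.  ]]
stamp [[375.94  37.52  10.  ]
 [393.99  18.11  10.  ]
 [356.35 -19.12  10.  ]
 [341.1    2.33  10.  ]]
notebook [[288.14 512.9   22.  ]
 [203.63 417.38  22.  ]
 [281.09 321.94  22.  ]
 [383.54 461.88  22.  ]]
```

```bash
cat > goal.py <<'E'
import sys,numpy as np
from rig import robot
from scipy.spatial.transform import Rotation as Ro
# goal x y z yaw(tool y from world +y), mm/deg; tool down
def goal(x,y,z,yaw):
    s=robot.sense(); R=np.array(s["ee_rot"]); p=np.array(s["tcp_pos"])
    T=Ro.from_euler("z",yaw,degrees=True).as_matrix()@np.diag([-1,1,-1.])
    print("shift",np.round(R.T@(np.array([x,y,z])/1000-p),4),"turn",np.round(np.degrees(Ro.from_matrix(R.T@T).as_rotvec()),2),
     "t",s["time"],"F",np.round(s["contact_force"],1),"w",round(s["gripper_width"],4),"tcp",np.round(p*1000,1))
if __name__=="__main__": goal(*map(float,sys.argv[1:]))
E
python3 goal.py 619 270 240 2
python3 -m creep '[[[-0.45,-0.016,0],[0,0,-24]],[[-0.45,-0.016,0],[0,0,-24]],[[-0.45,-0.016,0],[0,0,-24]],[[-0.45,-0.016,0],[0,0,-24]],[[-0.45,-0.016,0],[0,0,-24]],[[-0.45,-0.016,0],[0,0,-24]],[[-0.45,-0.016,0],[0,0,-24]],[[-0.45,-0.016,0],[0,0,-24]],[[-0.45,-0.016,0],[0,0,-24]],[[-0.45,-0.016,0],[0,0,-24]]]' 0 30
python3 goal.py 619 270 110 2
python3 - <<'E'
from h import *
# check of side view: tab, trough
c,s=np.cos(np.radians(1.97)),np.sin(np.radians(1.97))
L=np.array([(x,y,z) for x in(80,90) for y in(-17,17) for z in(73,99)])/1000
W=L@np.array([[c,-s,0],[s,c,0],[0,0,1]]).T+[.5032,.2657,0]; q=proj("side",W); print(q.min(0),q.max(0))
E
```

```text
shift [-0.4709 -0.0159  0.0163] turn [ -0.     0.   -24.22] t 1.1 F [0.2 0.6 0.9] w 0.0856 tcp [189.1 462.9 256.3]
time: 1.93
tcp_pos: [0.5574, 0.2965, 0.2563]
ee_rot: [[-1.0, -0.031, 0.0], [-0.031, 1.0, 0.0], [-0.0, 0.0, -1.0]]
contact_force: [0.9, 1.5, 0.1]
gripper_width: -0.0001
gripper_force: 0.0
shift [-0.0608 -0.0284  0.1463] turn [ 0.01  0.01 -0.23] t 1.9333 F [0.9 1.5 0.1] w -0.0001 tcp [557.4 296.5 256.3]
[284.41322933 202.03847341] [291.88499895 212.00432122]
```

```bash

python3 -m creep '[[[-0.040,-0.018,0.02],[0,0,0]],[[-0.061,-0.028,0.05],[0,0,0]],[[-0.061,-0.028,0.09],[0,0,0]],[[-0.061,-0.028,0.125],[0,0,0]],[[-0.061,-0.028,0.146],[0,0,0]],[[-0.061,-0.028,0.146],[0,0,0]],[[-0.061,-0.028,0.146],[0,0,0]],[[-0.061,-0.028,0.146],[0,0,0]]]'
python3 goal.py 604 269 110 2
python3 -c "
from h import *
a=snap('top'); b=snap('side')
a=cv2.resize(a[215:310,215:280],None,fx=5,fy=5,interpolation=cv2.INTER_CUBIC);b=cv2.resize(b[185:265,225:305],(475,475),interpolation=cv2.INTER_CUBIC)
cv2.imwrite('pics/push1.png',np.hstack([a,b])[:,:,::-1])
"
```

```text
time: 2.6
tcp_pos: [0.6186, 0.2723, 0.1123]
ee_rot: [[-1.0, -0.031, 0.003], [-0.031, 1.0, 0.001], [-0.003, 0.001, -1.0]]
contact_force: [1.2, -0.1, 0.8]
gripper_width: -0.0
gripper_force: 0.0
shift [ 0.0147 -0.0029  0.0023] turn [ 0.07  0.16 -0.21] t 2.6 F [ 1.2 -0.1  0.8] w -0.0 tcp [618.6 272.3 112.3]
```

View pics/push1.png

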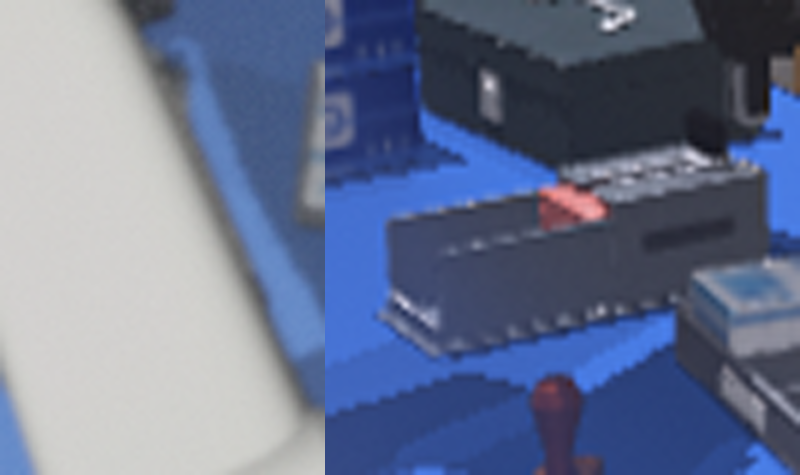

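The side view shows the closed fingers just behind the tab (finger about (755,110), tab (707,130) in the composite). Time to push.

```bash

python3 -m creep '[[[0.008,-0.003,0.002],[0,0,0]],[[0.016,-0.003,0.002],[0,0,0]],[[0.023,-0.003,0.002],[0,0,0]],[[0.030,-0.003,0.002],[0,0,0]],[[0.037,-0.003,0.002],[0,0,0]],[[0.044,-0.003,0.002],[0,0,0]],[[0.051,-0.003,0.002],[0,0,0]],[[0.058,-0.003,0.002],[0,0,0]],[[0.065,-0.003,0.002],[0,0,0]],[[0.070,-0.003,0.002],[0,0,0]]]'
python3 -m creep '[[[0.004,0,0],[0,0,0]],[[0.008,0,0],[0,0,0]],[[0.010,0,0],[0,0,0]],[[0.010,0,0],[0,0,0]]]'
```

```text
time: 3.53
tcp_pos: [0.5512, 0.2668, 0.111]
ee_rot: [[-0.999, -0.03, 0.01], [-0.03, 1.0, 0.001], [-0.01, 0.001, -1.0]]
contact_force: [8.0, -1.3, -3.8]
gripper_width: 0.0001
gripper_force: 4.1
time: 3.87
tcp_pos: [0.5411, 0.2664, 0.111]
ee_rot: [[-0.999, -0.03, 0.009], [-0.03, 1.0, 0.001], [-0.009, 0.001, -1.0]]
contact_force: [6.3, -0.9, -1.5]
gripper_width: -0.0002
gripper_force: 3.4
```

```bash

python3 -m creep '[[[0.002,0,0],[0,0,0]],[[0.003,0,0],[0,0,0]],[[0.003,0,0],[0,0,0]]]'|sed -n 2,4p
python3 -m creep '[[[0.002,0,0],[0,0,0]],[[0.003,0,0],[0,0,0]],[[0.003,0,0],[0,0,0]]]'|sed -n 2,4p
python3 -m creep '[[[0.002,0,0],[0,0,0]],[[0.003,0,0],[0,0,0]],[[0.003,0,0],[0,0,0]]]'|sed -n 2,4p
```

```text
tcp_pos: [0.5386, 0.2663, 0.111]
ee_rot: [[-0.999, -0.03, 0.01], [-0.03, 1.0, 0.001], [-0.01, 0.001, -1.0]]
contact_force: [8.1, -2.2, -2.2]
tcp_pos: [0.5357, 0.2662, 0.111]
ee_rot: [[-0.999, -0.03, 0.01], [-0.03, 1.0, 0.001], [-0.01, 0.001, -1.0]]
contact_force: [8.0, -2.3, -3.6]
tcp_pos: [0.5338, 0.2662, 0.1111]
ee_rot: [[-0.999, -0.03, 0.013], [-0.03, 1.0, 0.001], [-0.013, 0.001, -1.0]]
contact_force: [10.9, -2.1, -5.6]
```

```bash

python3 -m creep '[[[0.001,0,0],[0,0,0]],[[0.002,0,0],[0,0,0]],[[0.002,0,0],[0,0,0]]]'|sed -n 2,4p
python3 -m creep '[[[0.001,0,0],[0,0,0]],[[0.002,0,0],[0,0,0]],[[0.002,0,0],[0,0,0]]]'|sed -n 2,4p
```

```text
tcp_pos: [0.5336, 0.2662, 0.1112]
ee_rot: [[-0.999, -0.029, 0.016], [-0.029, 1.0, 0.001], [-0.016, 0.001, -1.0]]
contact_force: [14.2, -2.1, -7.2]
tcp_pos: [0.5334, 0.2662, 0.1114]
ee_rot: [[-0.999, -0.029, 0.02], [-0.029, 1.0, 0.001], [-0.02, 0.001, -1.0]]
contact_force: [18.8, -1.5, -10.8]
```

The tab has hit its hard stop, which agrees with the fitted dispenser pose. I'll follow the tab home, then rise and look.

```bash

python3 -m creep '[[[-0.010,0,0],[0,0,0]],[[-0.022,0,0],[0,0,0]],[[-0.034,0,0],[0,0,0]],[[-0.046,0,0],[0,0,0]],[[-0.058,0,0],[0,0,0]],[[-0.070,0,0],[0,0,0]],[[-0.082,0,0],[0,0,0]],[[-0.092,0,0],[0,0,0]],[[-0.096,0,-0.03],[0,0,0]],[[-0.096,0,-0.07],[0,0,0]]]'|sed -n 1,4p
python3 - <<'E'
from h import *
np.set_printoptions(precision=4,suppress=True)
a=snap('side'); cv2.imwrite('pics/side2.png',a[:,:,::-1])
for q in ("small_carton","ejector_tab"): print(q,[(np.round(b["rect"],1).tolist(),round(b["p"],2)) for b in robot.boxes_of("side",q)[:2]])
c,s=np.cos(np.radians(1.97)),np.sin(np.radians(1.97))
def W(L): return (np.array(L)/1000)@np.array([[c,-s,0],[s,c,0],[0,0,1]]).T+[.5032,.2657,0]
print("carton top corners pred",proj("side",W([(-59+a,b,61) for a,b in((-21,-30),(21,-30),(21,30),(-21,30))])))
print("grasp xy",W([(-59,0,0)])*1000)
b=cv2.resize(a[185:265,225:325],(800,640)[:2],interpolation=cv2.INTER_CUBIC)[:600]
cv2.imwrite('pics/side2c.png',b[:,:,::-1])
E
python3 goal.py 444.2 263.7 180 -88
```

```text
time: 5.95
tcp_pos: [0.6191, 0.268, 0.1757]
ee_rot: [[-1.0, -0.031, -0.007], [-0.031, 1.0, -0.003], [0.007, -0.003, -1.0]]
contact_force: [0.6, 1.0, 0.0]
small_carton []
ejector_tab [([285.2, 200.7, 291.0, 211.6], 0.49)]
carton top corners pred [[249.6554 224.6447]
 [261.0361 222.3572]
 [253.054  217.5237]
 [241.9024 219.6767]]
grasp xy [[444.2349 263.6718   0.    ]]
shift [ 0.1795 -0.0011  0.0032] turn [ 0.73  0.3  89.8 ] t 6.1 F [-0.2  0.4  0.1] w 0.0001 tcp [623.5 270.4 185.3]
```

View pics/side2c.png

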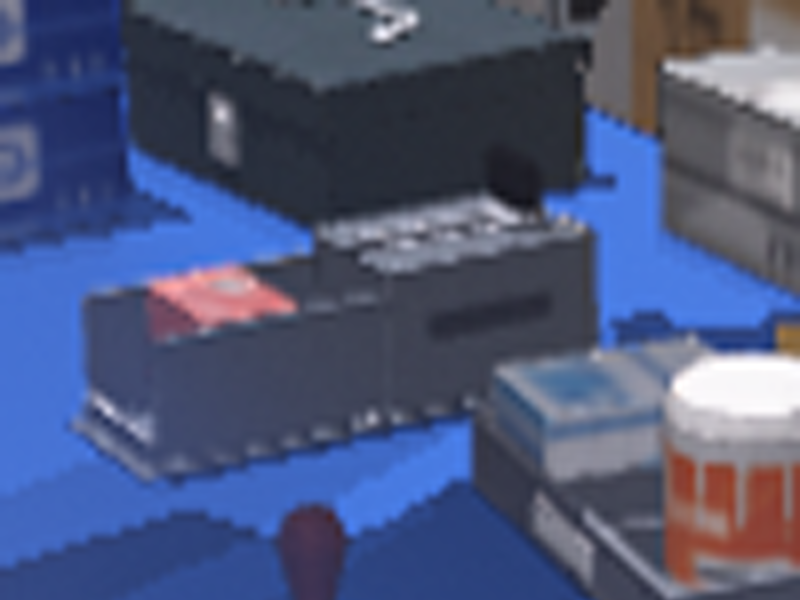

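The picture shows the tab back home (514,180) and the carton out in the trough (220,300), with its corners about 1.3 px from prediction, the same bias as the tab. Going to grasp it.

```bash

python3 -m creep '[[[0.04,0,0],[0,0,7]],[[0.08,0,0],[0,0,14]],[[0.12,0,0],[0,0,21]],[[0.16,0,0],[0,0,28]],[[0.179,-0.001,0],[0,0,35]],[[0.179,-0.001,0.003],[0,0,42]],[[0.179,-0.001,0.003],[0,0,49]],[[0.179,-0.001,0.003],[0,0,56]],[[0.179,-0.001,0.003],[0,0,63]],[[0.179,-0.001,0.003],[0,0,70]]]' 0.065 |sed -n 1,2p
python3 -m creep '[[[0,0,0],[0,0,7]],[[0,0,0],[0,0,14]],[[0,0,0],[0,0,20]],[[0,0,0],[0,0,20]]]' |sed -n 1,2p
python3 goal.py 444.2 263.7 51 -88
```

```text
time: 6.93
tcp_pos: [0.4412, 0.2624, 0.1759]
time: 7.27
tcp_pos: [0.4413, 0.2624, 0.1758]
shift [0.0012 0.0029 0.1248] turn [ 0.03 -0.03 -0.29] t 7.2667 F [0.1 0.5 0.2] w 0.0648 tcp [441.3 262.4 175.8]
```

```bash

python3 -m creep '[[[0.001,0.003,0.03],[0,0,0]],[[0.001,0.003,0.06],[0,0,0]],[[0.001,0.003,0.085],[0,0,0]],[[0.001,0.003,0.1],[0,0,0]],[[0.001,0.003,0.112],[0,0,0]],[[0.001,0.003,0.12],[0,0,0]],[[0.001,0.003,0.125],[0,0,0]],[[0.001,0.003,0.125],[0,0,0]]]' |sed -n '1,2p;4p'
python3 -m creep '[[[0,0,0],[0,0,0]],[[0,0,0],[0,0,0]],[[0,0,0],[0,0,0]],[[0,0,0],[0,0,0]],[[0,0,0],[0,0,0]],[[0,0,0],[0,0,0]]]' 0.03 30
```

```text
time: 7.93
tcp_pos: [0.4442, 0.2632, 0.0497]
contact_force: [0.2, 0.8, -0.3]
time: 8.43
tcp_pos: [0.4454, 0.2638, 0.0514]
ee_rot: [[-0.031, 1.0, 0.002], [1.0, 0.031, 0.001], [0.001, 0.002, -1.0]]
contact_force: [-0.2, 0.8, 6.4]
gripper_width: 0.0416
gripper_force: 32.4
```

```bash

python3 -m creep '[[[0,0,-0.01],[0,0,0]],[[0,0,-0.03],[0,0,0]],[[0,0,-0.06],[0,0,0]],[[0,0,-0.09],[0,0,0]],[[0,0,-0.1],[0,0,0]],[[0,0,-0.1],[0,0,0]]]'
python3 goal.py 385 130 151 -7
```

```text
time: 8.93
tcp_pos: [0.4464, 0.2643, 0.1535]
ee_rot: [[-0.031, 1.0, 0.006], [1.0, 0.031, 0.003], [0.003, 0.006, -1.0]]
contact_force: [0.6, -0.5, -1.3]
gripper_width: 0.0416
gripper_force: 31.7
shift [-0.1324 -0.0656  0.0017] turn [ 3.900e-01  8.000e-02 -8.122e+01] t 8.9333 F [ 0.6 -0.5 -1.3] w 0.0416 tcp [446.4 264.3 153.5]
```

```bash

python3 -m creep '[[[-0.02,-0.01,0],[0,0,-7]],[[-0.045,-0.022,0],[0,0,-14]],[[-0.07,-0.035,0],[0,0,-21]],[[-0.095,-0.047,0],[0,0,-28]],[[-0.115,-0.057,0],[0,0,-35]],[[-0.132,-0.066,0],[0,0,-42]],[[-0.132,-0.066,0],[0,0,-49]],[[-0.132,-0.066,0],[0,0,-56]],[[-0.132,-0.066,0],[0,0,-63]],[[-0.132,-0.066,0],[0,0,-70]]]' |sed -n '1,2p;4p'
python3 -m creep '[[[0,0,0.02],[0,0,-7]],[[0,0,0.04],[0,0,-11]],[[0,0,0.06],[0,0,-11]],[[0,0,0.075],[0,0,-11]],[[0,0,0.085],[0,0,-11]],[[0,0,0.085],[0,0,-11]]]' 
python3 goal.py 385 130 49 -7
```

```text
time: 9.77
tcp_pos: [0.3813, 0.1286, 0.1485]
contact_force: [-1.0, 0.2, -1.3]
time: 10.27
tcp_pos: [0.3793, 0.1281, 0.0619]
ee_rot: [[-0.992, 0.126, -0.008], [0.126, 0.992, -0.003], [0.007, -0.004, -1.0]]
contact_force: [0.0, -0.2, -0.9]
gripper_width: 0.0415
gripper_force: 31.6
shift [-0.0055  0.0026  0.0128] turn [-0.21 -0.42 -0.22] t 10.2667 F [ 0.  -0.2 -0.9] w 0.0415 tcp [379.3 128.1  61.9]
```

```bash

python3 -m creep '[[[0,0,0.005],[0,0,0]],[[0,0,0.01],[0,0,0]],[[0,0,0.011],[0,0,0]],[[0,0,0.011],[0,0,0]]]' |sed -n '1,2p;4p'
python3 -m creep '[[[0,0,0.002],[0,0,0]],[[0,0,0.003],[0,0,0]],[[0,0,0.003],[0,0,0]]]' |sed -n '1,2p;4p'
```

```text
time: 10.6
tcp_pos: [0.3827, 0.1293, 0.0542]
contact_force: [0.1, -1.0, -1.4]
time: 10.85
tcp_pos: [0.3829, 0.1294, 0.0514]
contact_force: [1.1, 0.5, -1.3]
```

```bash

python3 -m creep '[[[0,0,0.002],[0,0,0]],[[0,0,0.003],[0,0,0]],[[0,0,0.003],[0,0,0]]]' |sed -n '1,2p;4p'
python3 -m creep '[[[0,0,0.001],[0,0,0]],[[0,0,0.002],[0,0,0]],[[0,0,0.002],[0,0,0]]]' |sed -n '1,2p;4p'
```

```text
time: 11.1
tcp_pos: [0.3829, 0.1294, 0.0484]
contact_force: [0.2, -0.1, -0.7]
time: 11.35
tcp_pos: [0.383, 0.1293, 0.0483]
contact_force: [-6.6, -2.4, 21.2]
```

```bash

python3 -m creep '[[[0,0,-0.001],[0,0,0]],[[0,0,-0.001],[0,0,0]],[[0,0,-0.001],[0,0,0]],[[0,0,-0.001],[0,0,0]],[[0,0,-0.001],[0,0,0]]]' 0.06 |sed -n '1,2p;4,5p'
python3 -m creep '[[[0,0,-0.02],[0,0,0]],[[0,0,-0.05],[0,0,0]],[[0,0,-0.08],[0,0,7]],[[0,0,-0.1],[0,0,14]],[[0,0,-0.11],[0,0,21]],[[0,0,-0.11],[0,0,28]],[[0,0,-0.11],[0,0,35]],[[0,0,-0.11],[0,0,42]],[[0,0,-0.11],[0,0,49]],[[0,0,-0.11],[0,0,56]]]' 0.08|sed -n '1,2p;4,5p'
python3 -m creep '[[[0,0,0],[0,0,7]],[[0,0,0],[0,0,14]],[[0,0,0],[0,0,21]],[[0,0,0],[0,0,28]],[[0,0,0],[0,0,34]],[[0,0,0],[0,0,34]]]' |sed -n '1,2p;4,5p'
python3 - <<'E'
from h import *
for n in ("side","top"):
    a=snap(n); print(n,[(np.round(b["rect"],1).tolist(),round(b["p"],2)) for b in robot.boxes_of(n,"small_carton")[:2]])
    if n=="side": c=cv2.resize(a[205:295,225:345],(800,600),interpolation=cv2.INTER_CUBIC); cv2.imwrite('pics/side3c.png',c[:,:,::-1])
y=np.radians(83); c,s=np.cos(y),np.sin(y)
L=np.array([(a,b,z) for z in(0,58) for a,b in((-21,-30),(21,-30),(21,30),(-21,30))])/1000
W=L@np.array([[c,-s,0],[s,c,0],[0,0,1]]).T+[.383,.1293,0]
q=proj("side",W); print(np.round(q,1).tolist(), q.min(0),q.max(0)); q=proj("top",W); print(q.min(0),q.max(0))
E
python3 goal.py 383 129.3 57 -97
```

```text
time: 11.77
tcp_pos: [0.3827, 0.1293, 0.0471]
contact_force: [0.7, -0.2, -0.3]
gripper_width: 0.0599
time: 12.6
tcp_pos: [0.3826, 0.1293, 0.1571]
contact_force: [-0.1, -0.2, -0.3]
gripper_width: 0.0802
time: 13.1
tcp_pos: [0.3826, 0.1293, 0.157]
contact_force: [-0.6, -0.3, -0.2]
gripper_width: 0.0801
side [([241.0, 233.2, 263.3, 261.7], 0.92), ([319.4, 228.1, 337.3, 231.9], 0.64)]
top []
[[263.2, 255.7], [259.1, 250.9], [240.8, 254.0], [244.6, 258.9], [262.5, 238.4], [258.3, 233.9], [239.7, 236.7], [243.6, 241.3]] [239.74361561 233.9482001 ] [263.24249563 258.90395295]
[273.56746286 285.89993453] [290.44822035 307.38737877]
shift [1.000e-04 3.000e-04 1.002e-01] turn [-0.02  0.01 -0.11] t 13.3 F [ 0.4  0.1 -0.3] w 0.0799 tcp [382.7 129.3 157.2]
```

View pics/side3c.png

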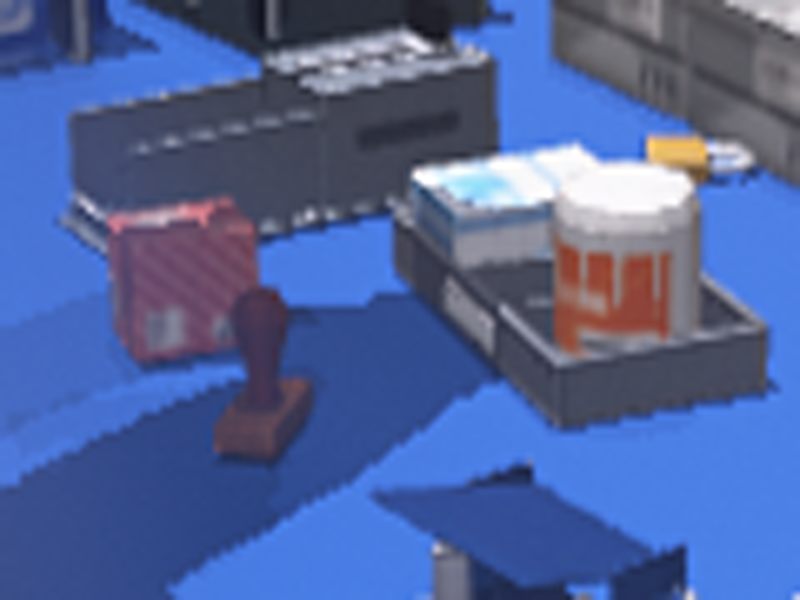

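The carton stands free at crop (185,280), matching the prediction within about 1 px. The stamp, tray and its contents haven't moved. Regripping it high by the 60 mm ends.

```bash

python3 -m creep '[[[0,0,0.03],[0,0,0]],[[0,0,0.06],[0,0,0]],[[0,0,0.085],[0,0,0]],[[0,0,0.095],[0,0,0]],[[0,0,0.101],[0,0,0]],[[0,0,0.101],[0,0,0]],[[0,0,0.101],[0,0,0]]]' |sed -n '1,2p;4,5p'
python3 -m creep '[[[0,0,0],[0,0,0]],[[0,0,0],[0,0,0]],[[0,0,0],[0,0,0]],[[0,0,0],[0,0,0]],[[0,0,0],[0,0,0]],[[0,0,0],[0,0,0]]]' 0.045 30
python3 -m creep '[[[0,0,-0.02],[0,0,0]],[[0,0,-0.05],[0,0,0]],[[0,0,-0.09],[0,0,0]],[[0,0,-0.12],[0,0,0]],[[0,0,-0.13],[0,0,0]],[[0,0,-0.13],[0,0,0]]]'
python3 goal.py 542.5 47.6 170 -97
```

```text
time: 13.88
tcp_pos: [0.3831, 0.1295, 0.0566]
contact_force: [0.1, 0.4, 0.4]
gripper_width: 0.0799
time: 14.38
tcp_pos: [0.3837, 0.1297, 0.0575]
ee_rot: [[0.125, 0.992, 0.002], [0.992, -0.125, 0.001], [0.001, 0.002, -1.0]]
contact_force: [-1.1, -0.6, 6.0]
gripper_width: 0.0591
gripper_force: 33.6
time: 14.88
tcp_pos: [0.385, 0.13, 0.1896]
ee_rot: [[0.126, 0.992, 0.007], [0.992, -0.126, 0.002], [0.003, 0.007, -1.0]]
contact_force: [-0.1, 0.2, -1.5]
gripper_width: 0.0593
gripper_force: 33.7
shift [-0.0621  0.1665  0.0206] turn [ 0.4  -0.19 -0.22] t 14.8833 F [-0.1  0.2 -1.5] w 0.0593 tcp [385.  130.  189.6]
```

```bash

python3 -m creep '[[[-0.01,0.04,0],[0,0,0]],[[-0.025,0.08,0],[0,0,0]],[[-0.04,0.115,0],[0,0,0]],[[-0.055,0.145,0],[0,0,0]],[[-0.061,0.162,0],[0,0,0]],[[-0.062,0.1665,0],[0,0,0]],[[-0.062,0.1665,0],[0,0,0]]]' |sed -n '1,2p;4,5p'
python3 - <<'E'
from fit import *
a=snap("side"); b=snap("top")
cv2.imwrite('pics/s4.png',a[:,:,::-1]);cv2.imwrite('pics/t4.png',b[:,:,::-1])
c=cv2.resize(a[195:285,270:360],(600,600),interpolation=cv2.INTER_CUBIC)
d=cv2.resize(b[205:295,270:300],(200,600),interpolation=cv2.INTER_CUBIC); cv2.imwrite('pics/s4c.png',np.hstack([c,d])[:,:,::-1])
y=np.radians(-7.03); c,s=np.cos(y),np.sin(y)
L=np.array([(-52,-103,0),(52,-103,33),(-52,103,33),(-52,-103,33),(-52,103,0)])/1000
W=L@np.array([[c,-s,0],[s,c,0],[0,0,1]]).T+[.5425,.0476,0]
print(np.round(proj("side",W),1).tolist(),"seen (309,269.2),(340,253.7),(284.2,235)")
E
python3 goal.py 542.5 47.6 61 -97
```

```text
time: 15.47
tcp_pos: [0.54, 0.0461, 0.1842]
contact_force: [0.1, 0.5, -1.9]
gripper_width: 0.0591
[[307.0, 268.8], [339.0, 252.8], [281.9, 235.3], [307.0, 258.5], [282.2, 244.6]] seen (309,269.2),(340,253.7),(284.2,235)
shift [0.0009 0.0043 0.1239] turn [-0.2   0.02 -0.2 ] t 15.5667 F [-0.3  0.  -1.7] w 0.0592 tcp [538.6  47.2 184.9]
```

View pics/s4c.png

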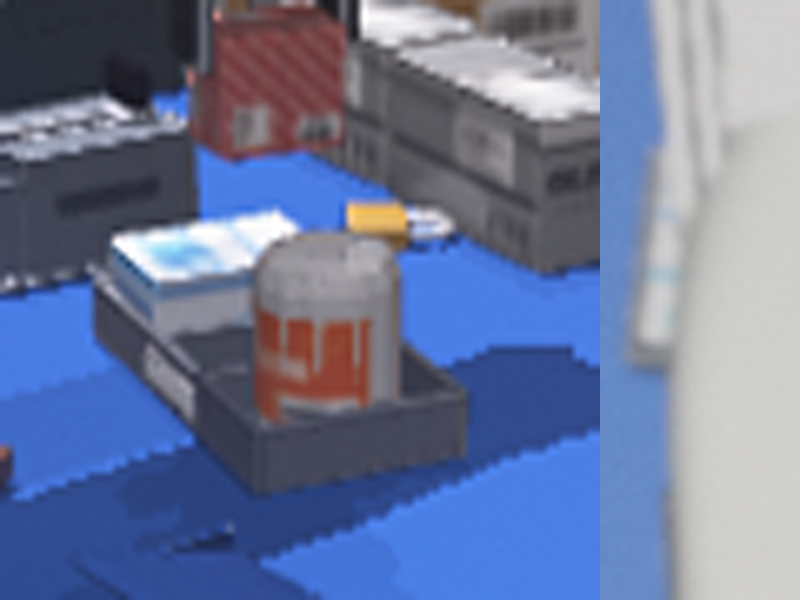

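```bash

python3 - <<'E'
from h import *
np.set_printoptions(precision=1,suppress=True)
y=np.radians(-7.03); c,s=np.cos(y),np.sin(y)
L=np.array([(-30,21,127.4),(-30,-21,127.4),(30,-21,127.4),(30,-21,185.4)])/1000
W=L@np.array([[c,-s,0],[s,c,0],[0,0,1]]).T+[.5386,.0472,0]
print(proj("side",W),"seen 299,215.5; 305.7,218.7; 321.8,216; 321.8,196.5")
print("per 10mm y", proj("side",W+[0,.01,0])-proj("side",W))
E
```

```text
[[296.3 214.5]
 [301.6 218.5]
 [319.8 215.9]
 [320.  197.5]] seen 299,215.5; 305.7,218.7; 321.8,216; 321.8,196.5
per 10mm y [[-1.6 -0.9]
 [-1.7 -0.9]
 [-1.7 -0.9]
 [-1.8 -0.8]]
```

Camera bias is about 2 px for both the tray and the held carton, so their relative positions agree. Lowering to just above the dividers.

```bash

python3 -m creep '[[[0.001,0.004,0.02],[0,0,0]],[[0.001,0.004,0.05],[0,0,0]],[[0.001,0.004,0.075],[0,0,0]],[[0.001,0.004,0.087],[0,0,0]],[[0.001,0.004,0.091],[0,0,0]],[[0.001,0.004,0.091],[0,0,0]],[[0.001,0.004,0.091],[0,0,0]]]' |sed -n '1,5p'
python3 goal.py 542.5 47.6 60.5 -97
```

```text
time: 16.15
tcp_pos: [0.5441, 0.048, 0.0961]
ee_rot: [[0.125, 0.992, 0.001], [0.992, -0.125, 0.0], [0.0, 0.001, -1.0]]
contact_force: [-0.1, -0.5, -1.5]
gripper_width: 0.0595
shift [-0.0006 -0.0015  0.0356] turn [ 0.04 -0.01 -0.16] t 16.15 F [-0.1 -0.5 -1.5] w 0.0595 tcp [544.1  48.   96.1]
```

```bash

python3 -m creep '[[[-0.0005,-0.0015,0.004],[0,0,0]],[[-0.0005,-0.0015,0.008],[0,0,0]],[[-0.0005,-0.0015,0.012],[0,0,0]],[[-0.0005,-0.0015,0.014],[0,0,0]],[[-0.0005,-0.0015,0.014],[0,0,0]]]' |sed -n '1,2p;4p'
python3 -m creep '[[[0,0,0.003],[0,0,0]],[[0,0,0.006],[0,0,0]],[[0,0,0.009],[0,0,0]],[[0,0,0.009],[0,0,0]]]' |sed -n '1,2p;4p'
```

```text
time: 16.57
tcp_pos: [0.5424, 0.047, 0.0808]
contact_force: [-0.0, -0.6, -0.8]
time: 16.9
tcp_pos: [0.5422, 0.047, 0.0715]
contact_force: [0.7, 0.4, -1.5]
```

```bash

python3 -m creep '[[[0,0,0.003],[0,0,0]],[[0,0,0.006],[0,0,0]],[[0,0,0.008],[0,0,0]],[[0,0,0.009],[0,0,0]]]' |sed -n '1,2p;4p'
```

```text
time: 17.23
tcp_pos: [0.5425, 0.047, 0.0628]
contact_force: [1.2, 0.1, -0.5]
```

```bash

python3 -m creep '[[[0,0,0.001],[0,0,0]],[[0,0,0.002],[0,0,0]],[[0,0,0.002],[0,0,0]]]' |sed -n '1,2p;4p'
python3 -m creep '[[[0,0,0],[0,0,0]],[[0,0,0],[0,0,0]],[[0,0,0],[0,0,0]],[[0,0,0],[0,0,0]]]' 0.067 |sed -n '1,2p;4,5p'
python3 -m creep '[[[0,0,-0.01],[0,0,0]],[[0,0,-0.03],[0,0,0]],[[0,0,-0.06],[0,0,0]],[[0,0,-0.1],[0,0,0]],[[0,0,-0.12],[0,0,0]],[[0,0,-0.12],[0,0,0]]]'|sed -n '1,2p;4,5p'
python3 goal.py 558 178 170 -97
python3 - <<'E'
from h import *
a=snap("side")
c=cv2.resize(a[205:295,270:360],(600,600),interpolation=cv2.INTER_CUBIC)
cv2.imwrite('pics/s5c.png',c[:,:,::-1])
for q in("order_tray","small_carton","oil_filter","flat_carton"):print(q,[(np.round(b["rect"],1).tolist(),round(b["p"],2)) for b in robot.boxes_of("side",q)[:2]])
E
```

```text
time: 17.48
tcp_pos: [0.5427, 0.0471, 0.0612]
contact_force: [0.0, -1.1, -1.6]
time: 17.82
tcp_pos: [0.543, 0.0471, 0.0616]
contact_force: [-0.2, -0.4, -0.9]
gripper_width: 0.0671
time: 18.32
tcp_pos: [0.5463, 0.0474, 0.1883]
contact_force: [0.9, -0.2, 0.7]
gripper_width: 0.0669
shift [ 0.131  -0.0051  0.0185] turn [ 0.68 -0.14 -0.22] t 18.3167 F [ 0.9 -0.2  0.7] w 0.0669 tcp [546.3  47.4 188.3]
order_tray [([284.4, 235.7, 340.1, 271.7], 0.62)]
small_carton [([388.7, 257.1, 412.4, 286.4], 0.69), ([299.7, 233.5, 307.3, 251.4], 0.61)]
oil_filter [([307.9, 232.8, 331.1, 258.7], 0.66)]
flat_carton [([287.2, 229.7, 313.9, 246.1], 0.57)]
```

View pics/s5c.png

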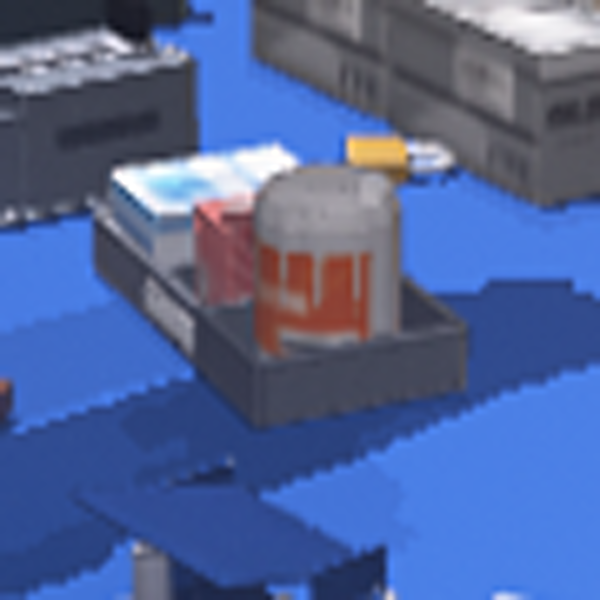

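The carton stands upright in the middle compartment, at crop (225,250) between the flat carton and the filter. Next I approach behind the tray's +y end with open fingers for a two-point push.

```bash
cat > path.py <<'E'
import sys
from goal import *
R0=-7.03; R1=1.84; C0=np.array([542.5,47.6]); S1=243
def C(s):
    n=np.linspace(0,max(s,0),400); th=np.radians(np.where(n<S1,R0+(R1-R0)*n/S1,R1))
    d=np.c_[np.sin(th),-np.cos(th)]; return C0+(np.trapezoid(d,n,axis=0) if s>0 else 0), th[-1]
def tcp(s,off=114.):
    c,t=C(s); e=min(s,0)
    return c+(off-e)*np.array([-np.sin(t),np.cos(t)]),np.degrees(t)-90
if __name__=="__main__":
    z=float(sys.argv[1])
    for s in map(float,sys.argv[2:]):
        p,y=tcp(s); print(s,np.round(p,1),end=" "); goal(p[0],p[1],z,y)
E
python3 - <<'E'
from path import *
print(C(372),C(243))
E
python3 path.py 170 -11
python3 -m creep '[[[0.03,-0.001,0],[0,0,0]],[[0.065,-0.003,0],[0,0,0]],[[0.1,-0.005,0.005],[0,0,0]],[[0.12,-0.007,0.02],[0,0,0]],[[0.125,-0.007,0.04],[0,0,0]],[[0.125,-0.007,0.06],[0,0,0]],[[0.125,-0.007,0.06],[0,0,0]]]' 0.08|sed -n '1,5p'
python3 path.py 31 -11
```

```text
(array([ 535.65089897, -323.84195258]), np.float64(0.032114058236695664)) (array([ 531.50896129, -194.90846856]), np.float64(0.032114058236695664))
-11.0 [557.8 171.7] shift [0.1257 0.0004 0.0099] turn [-0.17  0.04 -0.19] t 18.5667 F [ 0.1  0.6 -0.1] w 0.067 tcp [541.6  47.  179.9]
time: 19.15
tcp_pos: [0.5474, 0.1716, 0.1153]
ee_rot: [[0.124, 0.992, -0.011], [0.992, -0.124, -0.004], [-0.005, -0.01, -1.0]]
contact_force: [-0.5, -0.7, -0.9]
gripper_width: 0.0802
-11.0 [557.8 171.7] shift [0.0017 0.0112 0.0842] turn [-0.6   0.28 -0.09] t 19.15 F [-0.5 -0.7 -0.9] w 0.0802 tcp [547.4 171.6 115.3]
```

```bash

python3 -m creep '[[[0.001,0.007,0.02],[0,0,0]],[[0.001,0.007,0.04],[0,0,0]],[[0.001,0.007,0.05],[0,0,0]],[[0.001,0.007,0.05],[0,0,0]],[[0.001,0.007,0.05],[0,0,0]]]' |sed -n '1,5p'
python3 path.py 31 -11
```

```text
time: 19.57
tcp_pos: [0.5579, 0.1716, 0.071]
ee_rot: [[0.126, 0.992, -0.002], [0.992, -0.126, -0.001], [-0.001, -0.002, -1.0]]
contact_force: [0.2, 0.1, -0.5]
gripper_width: 0.0803
-11.0 [557.8 171.7] shift [ 0.0001 -0.      0.04  ] turn [-0.12  0.05 -0.22] t 19.5667 F [ 0.2  0.1 -0.5] w 0.0803 tcp [557.9 171.6  71. ]
```

```bash

python3 -m creep '[[[0,0,0.01],[0,0,0]],[[0,0,0.02],[0,0,0]],[[0,0,0.03],[0,0,0]],[[0,0,0.037],[0,0,0]],[[0,0,0.041],[0,0,0]],[[0,0,0.041],[0,0,0]],[[0,0,0.041],[0,0,0]]]' |sed -n '1,5p'
python3 path.py 30 0 10 20 30 40 50 60|cut -d' ' -f1-20
```

```text
time: 20.15
tcp_pos: [0.5583, 0.172, 0.0299]
ee_rot: [[0.126, 0.992, -0.001], [0.992, -0.126, -0.0], [-0.0, -0.001, -1.0]]
contact_force: [-0.2, -0.1, 0.9]
gripper_width: 0.0797
0.0 [556.5 160.7] shift [-0.0115 -0.0004 -0.0001] turn [-0.04  0.02 -0.19] t 20.15 F [-0.2 -0.1  0.9] w
10.0 [554.5 150.9] shift [-0.0215 -0.0011 -0.0001] turn [-0.04  0.02 -0.55] t 20.15 F [-0.2 -0.1  0.9] w
20.0 [552.7 141. ] shift [-0.0315 -0.0017 -0.0001] turn [-0.04  0.02 -0.92] t 20.15 F [-0.2 -0.1  0.9]
30.0 [550.9 131.2] shift [-0.0415 -0.0022 -0.0001] turn [-0.04  0.02 -1.28] t 20.15 F [-0.2 -0.1  0.9] w
40.0 [549.2 121.3] shift [-0.0515 -0.0027 -0.    ] turn [-0.04  0.02 -1.65] t 20.15 F [-0.2
50.0 [547.5 111.4] shift [-0.0615 -0.0031 -0.    ] turn [-0.04  0.02 -2.01] t 20.15 F [-0.2
60.0 [545.9 101.5] shift [-0.0715 -0.0035 -0.    ] turn [-0.04  0.02 -2.38] t 20.15 F [-0.2
```

```bash

python3 -m creep '[[[-0.004,0,0],[0,0,0]],[[-0.008,0,0],[0,0,0]],[[-0.012,-0.0005,0],[0,0,-0.2]],[[-0.016,-0.001,0],[0,0,-0.4]],[[-0.020,-0.001,0],[0,0,-0.5]],[[-0.025,-0.0013,0],[0,0,-0.7]],[[-0.030,-0.0017,0],[0,0,-0.9]],[[-0.036,-0.002,0],[0,0,-1.1]],[[-0.042,-0.0022,0],[0,0,-1.3]],[[-0.042,-0.0022,0],[0,0,-1.3]]]' |sed -n '1,5p'
python3 path.py 30 40 60 80 100 120|cut -d' ' -f1-20
python3 - <<'E'
from h import *
snap("side")
for q in("order_tray","oil_filter","flat_carton"):print(q,[(np.round(b["rect"],1).tolist(),round(b["p"],2)) for b in robot.boxes_of("side",q)[:1]])
E
```

```text
time: 20.98
tcp_pos: [0.5514, 0.1306, 0.0308]
ee_rot: [[0.103, 0.995, 0.001], [0.995, -0.103, 0.002], [0.002, 0.001, -1.0]]
contact_force: [-0.0, 2.6, -0.1]
gripper_width: 0.0798
40.0 [549.2 121.3] shift [-0.0095 -0.0012  0.0008] turn [ 0.05 -0.1  -0.34] t 20.9833 F [-0.  
60.0 [545.9 101.5] shift [-0.0295 -0.0024  0.0008] turn [ 0.05 -0.1  -1.07] t 20.9833 F [-0.  
80.0 [542.9  81.7] shift [-0.0495 -0.0034  0.0007] turn [ 0.05 -0.1  -1.8 ] t 20.9833 F [-0.
100.0 [540.2  61.8] shift [-0.0696 -0.0041  0.0007] turn [ 0.05 -0.1  -2.53] t 20.9833 F [-0. 
120.0 [537.6  41.9] shift [-0.0896 -0.0045  0.0007] turn [ 0.05 -0.1  -3.26] t 20.9833 F [-0. 
order_tray [([389.2, 257.5, 415.1, 284.2], 0.7)]
oil_filter [([313.0, 235.2, 336.9, 263.8], 0.61)]
flat_carton [([287.2, 230.7, 318.1, 251.9], 0.75)]
```

```bash

python3 -m creep '[[[-0.006,-0.001,0],[0,0,-0.2]],[[-0.014,-0.0015,0],[0,0,-0.5]],[[-0.022,-0.002,0],[0,0,-0.8]],[[-0.031,-0.0025,0],[0,0,-1.1]],[[-0.040,-0.003,0],[0,0,-1.4]],[[-0.049,-0.0034,0],[0,0,-1.8]],[[-0.058,-0.0037,0],[0,0,-2.1]],[[-0.067,-0.004,0],[0,0,-2.4]],[[-0.076,-0.0042,0],[0,0,-2.7]],[[-0.085,-0.0044,0],[0,0,-3.1]]]' |sed -n '1,5p'
python3 path.py 30 130 150 170 190 210|cut -d' ' -f1-20
```

```text
time: 22.02
tcp_pos: [0.5383, 0.048, 0.0307]
ee_rot: [[0.048, 0.999, 0.001], [0.999, -0.048, 0.004], [0.004, 0.001, -1.0]]
contact_force: [-0.3, 6.9, 1.5]
gripper_width: 0.0803
130.0 [536.5  32. ] shift [-0.0161 -0.0011  0.0007] turn [ 0.05 -0.22 -0.44] t 22.0167 F [-0.3 
150.0 [534.4  12. ] shift [-0.0361 -0.0023  0.0006] turn [ 0.05 -0.22 -1.17] t 22.0167 F [-0.3 
170.0 [532.5  -7.9] shift [-0.0561 -0.0032  0.0005] turn [ 0.05 -0.22 -1.9 ] t 22.0167 F [-0.3 
190.0 [530.9 -27.9] shift [-0.0762 -0.0038  0.0004] turn [ 0.05 -0.22 -2.63] t 22.0167 F [-0.3  6.9 
210.0 [529.5 -47.9] shift [-0.0962 -0.0042  0.0004] turn [ 0.06 -0.22 -3.36] t 22.0167 F [-0.3  6.9
```

```bash

python3 -m creep '[[[-0.008,-0.0005,0],[0,0,-0.2]],[[-0.016,-0.001,0],[0,0,-0.5]],[[-0.024,-0.0015,0],[0,0,-0.8]],[[-0.032,-0.002,0],[0,0,-1.1]],[[-0.040,-0.0024,0],[0,0,-1.4]],[[-0.048,-0.0028,0],[0,0,-1.7]],[[-0.056,-0.0032,0],[0,0,-1.9]],[[-0.064,-0.0034,0],[0,0,-2.2]],[[-0.072,-0.0037,0],[0,0,-2.5]],[[-0.072,-0.0037,0],[0,0,-2.5]]]' |sed -n '1,5p'
python3 path.py 30 190 210 230 250|cut -d' ' -f1-20
python3 - <<'E'
from path import *
from h import *
np.set_printoptions(precision=1,suppress=True)
a=snap("side"); cv2.imwrite("pics/s6.png",a[:,:,::-1])
for q in("order_tray","oil_filter","flat_carton","small_carton"):print(q,[(np.round(b["rect"],1).tolist(),round(b["p"],2)) for b in robot.boxes_of("side",q)[:1]])
# implied tray pose from tcp
s=robot.sense(); p=s["tcp_pos"][:2]*1000 if isinstance(s["tcp_pos"],np.ndarray) else np.array(s["tcp_pos"][:2])*1000
ux=np.array(s["ee_rot"])[:2,0]; c=p-114*ux; print("implied",c,"yaw",np.degrees(np.arctan2(-ux[0],ux[1])))
f=(c-63.5*ux)/1000
P=np.array([[f[0]+.0345*np.cos(t),f[1]+.0345*np.sin(t),z] for t in np.arange(0,6.28,.2) for z in(.003,.097)]); q=proj("side",P); print("filter pred",q.min(0),q.max(0))
b=snap("top"); cv2.imwrite("pics/t6.png",b[:,:,::-1]); print([(np.round(x["rect"],1).tolist(),round(x["p"],2)) for x in robot.boxes_of("top","oil_filter")[:1]])
q=proj("top",P);print(q.min(0),q.max(0))
E
```

```text
time: 22.85
tcp_pos: [0.5309, -0.0253, 0.0306]
ee_rot: [[0.006, 1.0, 0.001], [1.0, -0.006, 0.001], [0.001, 0.001, -1.0]]
contact_force: [0.2, 2.8, 1.3]
gripper_width: 0.0799
190.0 [530.9 -27.9] shift [-0.0026  0.      0.0006] turn [ 0.04 -0.06 -0.23] t 22.85
210.0 [529.5 -47.9] shift [-0.0226 -0.0012  0.0006] turn [ 0.04 -0.06 -0.96] t 22.85 F [0.2 2.8 1.3] w
230.0 [528.4 -67.9] shift [-0.0426 -0.0022  0.0006] turn [ 0.04 -0.05 -1.69] t 22.85 F [0.2 2.8 1.3] w
250.0 [528.1 -88. ] shift [-0.0626 -0.0024  0.0006] turn [ 0.04 -0.05 -2.17] t 22.85 F [0.2 2.8 1.3]
order_tray [([305.2, 257.0, 378.2, 294.1], 0.82)]
oil_filter [([340.4, 251.6, 366.0, 286.2], 0.82)]
flat_carton [([309.7, 248.0, 343.6, 268.9], 0.96)]
small_carton [([330.0, 252.5, 342.4, 277.9], 0.84)]
implied [ 529.9 -139.3] yaw -0.32433709161162416
filter pred [339.5 247.5] [366.6 290.4]
[([375.7, 236.0, 396.7, 259.2], 0.72)]
[374.4 233.9] [400.1 260.1]
```

```bash

python3 -m creep '[[[-0.008,-0.0003,0],[0,0,-0.4]],[[-0.016,-0.0008,0],[0,0,-0.7]],[[-0.024,-0.0012,0],[0,0,-1.0]],[[-0.032,-0.0016,0],[0,0,-1.3]],[[-0.040,-0.002,0],[0,0,-1.6]],[[-0.048,-0.0023,0],[0,0,-1.9]],[[-0.056,-0.0024,0],[0,0,-2.1]],[[-0.064,-0.0023,0],[0,0,-2.1]],[[-0.064,-0.0023,0],[0,0,-2.1]]]' |sed -n '1,5p'
python3 path.py 30 250 270 300 330|cut -d' ' -f1-20
python3 - <<'E'
from h import *
np.set_printoptions(precision=1,suppress=True)
snap("side"); snap("top")
for q in("order_tray","collection_dock","oil_filter"):
  for n in ("side","top"):print(q,n,[(np.round(b["rect"],1).tolist(),round(b["p"],2)) for b in robot.boxes_of(n,q)[:1]])
s=robot.sense(); p=np.array(s["tcp_pos"][:2])*1000
ux=np.array(s["ee_rot"])[:2,0]; c=p-114*ux; yaw=np.arctan2(-ux[0],ux[1]);print("implied",c,"yaw",np.degrees(yaw))
def box(L,p,n):
    k,s=np.cos(p[2]),np.sin(p[2]); W=np.array(L)/1000@np.array([[k,-s,0],[s,k,0],[0,0,1]]).T+[p[0]/1000,p[1]/1000,0]; q=proj(n,W); return q.min(0),q.max(0)
T=[(a,b,z) for a in(-52,52) for b in(-103,103) for z in(0,33)]
D=[(77.5,60,24),(-77.5,60,24),(77.5,60,0),(-77.5,60,0),(-86,0,0),(86,0,0),(-86,-107,0),(86,-107,0),(70,-110,28),(-70,-110,28)]
for n in("side","top"): print(n,"tray",box(T,(c[0],c[1],yaw),n),"dock",box(D,(535.6,-324.8,.032),n))
cv2.imwrite("pics/x7.png",robot.get_image("top")[:,:,::-1])
E
```

```text
time: 23.95
tcp_pos: [0.5277, -0.0893, 0.0301]
ee_rot: [[-0.031, 1.0, -0.001], [1.0, 0.031, 0.001], [0.001, -0.001, -1.0]]
contact_force: [-0.5, 1.6, 1.4]
gripper_width: 0.0799
250.0 [528.1 -88. ] shift [0.0013 0.0005 0.0001] turn [-0.05 -0.06 -0.08] t 23.95 F [-0.5  1.6  1.4]
270.0 [ 528.7 -108. ] shift [-0.0187  0.0005  0.    ] turn [-0.05 -0.06 -0.08] t
300.0 [ 529.7 -137.9] shift [-0.0487  0.0005  0.    ] turn [-0.05 -0.06 -0.08] t 23.95
330.0 [ 530.6 -167.9] shift [-0.0787  0.0006 -0.    ] turn [-0.05 -0.06 -0.08] t 23.95 F
order_tray side [([316.8, 266.1, 393.7, 302.3], 0.77)]
order_tray top [([377.5, 228.9, 421.1, 264.7], 0.92)]
collection_dock side [([344.1, 279.0, 440.6, 336.3], 0.73)]
collection_dock top [([401.1, 218.0, 463.2, 272.8], 0.61)]
oil_filter side [([354.7, 262.3, 386.4, 291.2], 0.68)]
oil_filter top [([396.4, 232.4, 416.4, 257.2], 0.84)]
implied [ 531.5 -203.2] yaw 1.7747416185638454
side tray (array([316. , 257.2]), array([394. , 306.6])) dock (array([343.6, 279. ]), array([439.1, 334.4]))
top tray (array([352.3, 229.8]), array([420.1, 266.7])) dock (array([402.2, 219.2]), array([460.9, 273.4]))
```

```bash

python3 -m creep '[[[-0.006,0,0],[0,0,0]],[[-0.013,0,0],[0,0,0]],[[-0.020,0,0],[0,0,0]],[[-0.027,0,0],[0,0,0]],[[-0.034,0,0],[0,0,0]],[[-0.041,0,0],[0,0,0]],[[-0.048,0,0],[0,0,0]],[[-0.055,0,0],[0,0,0]],[[-0.062,0,0],[0,0,0]],[[-0.069,0,0],[0,0,0]]]' |sed -n '1,5p'
python3 -m creep '[[[-0.005,0,0],[0,0,0]],[[-0.010,0,0],[0,0,0]],[[-0.015,0,0],[0,0,0]],[[-0.020,0,0],[0,0,0]],[[-0.025,0,0],[0,0,0]],[[-0.030,0,0],[0,0,0]],[[-0.034,0,0],[0,0,0]],[[-0.037,0,0],[0,0,0]],[[-0.039,0,0],[0,0,0]],[[-0.040,0,0],[0,0,0]]]' |sed -n '1,5p'
python3 path.py 30 372
```

```text
time: 25.23
tcp_pos: [0.53, -0.1559, 0.0303]
ee_rot: [[-0.033, 0.999, -0.0], [0.999, 0.033, 0.005], [0.005, -0.0, -1.0]]
contact_force: [0.2, 7.3, 2.3]
gripper_width: 0.0801
time: 26.07
tcp_pos: [0.5312, -0.1958, 0.0303]
ee_rot: [[-0.033, 0.999, -0.0], [0.999, 0.033, 0.005], [0.005, -0.0, -1.0]]
contact_force: [-0.6, 8.3, 2.8]
gripper_width: 0.0801
372.0 [ 532.  -209.9] shift [-0.0141  0.0003  0.0002] turn [-0.01 -0.3   0.03] t 26.0667 F [-0.6  8.3  2.8] w 0.0801 tcp [ 531.2 -195.8   30.3]
```

```bash

python3 -m creep '[[[-0.003,0,0],[0,0,0]],[[-0.006,0,0],[0,0,0]],[[-0.008,0,0],[0,0,0]],[[-0.010,0,0],[0,0,0]],[[-0.011,0,0],[0,0,0]]]' |sed -n '1,5p'
python3 -m creep '[[[-0.0015,0,0],[0,0,0]],[[-0.003,0,0],[0,0,0]],[[-0.003,0,0],[0,0,0]]]' |sed -n '1,2p;4p'
python3 -m creep '[[[-0.0015,0,0],[0,0,0]],[[-0.003,0,0],[0,0,0]],[[-0.003,0,0],[0,0,0]]]' |sed -n '1,2p;4p'
```

```text
time: 26.48
tcp_pos: [0.5316, -0.2066, 0.0303]
ee_rot: [[-0.033, 0.999, -0.0], [0.999, 0.033, 0.005], [0.005, -0.0, -1.0]]
contact_force: [-0.2, 9.2, 2.7]
gripper_width: 0.0799
time: 26.73
tcp_pos: [0.5317, -0.2098, 0.0303]
contact_force: [-0.4, 6.5, 3.0]
time: 26.98
tcp_pos: [0.5317, -0.2108, 0.0303]
contact_force: [0.1, 12.5, 5.6]
```

```bash

python3 -m creep '[[[-0.001,0,0],[0,0,0]],[[-0.002,0,0],[0,0,0]],[[-0.002,0,0],[0,0,0]]]' |sed -n '1,4p'
python3 -m creep '[[[-0.001,0,0],[0,0,0]],[[-0.002,0,0],[0,0,0]],[[-0.002,0,0],[0,0,0]]]' |sed -n '1,4p'
```

```text
time: 27.23
tcp_pos: [0.5316, -0.2109, 0.0303]
ee_rot: [[-0.034, 0.999, -0.001], [0.999, 0.034, 0.013], [0.013, -0.0, -1.0]]
contact_force: [0.2, 17.6, 7.0]
time: 27.48
tcp_pos: [0.5317, -0.211, 0.0304]
ee_rot: [[-0.035, 0.999, -0.001], [0.999, 0.035, 0.017], [0.017, 0.0, -1.0]]
contact_force: [-0.1, 23.1, 8.4]
```

Firmly at the end stop. Backing off straight, then rising clear and looking.

```bash

python3 -m creep '[[[0.006,0,0],[0,0,0]],[[0.015,0,0],[0,0,0]],[[0.03,0,0],[0,0,0]],[[0.05,0,0],[0,0,0]],[[0.055,0,-0.03],[0,0,0]],[[0.06,0,-0.07],[0,0,0]],[[0.06,0,-0.11],[0,0,0]],[[0.08,0,-0.15],[0,0,0]],[[0.12,0,-0.17],[0,0,0]],[[0.16,0,-0.18],[0,0,0]]]' |sed -n '1,4p'
python3 -m creep '[[[0.04,0,0],[0,0,0]],[[0.08,0,0],[0,0,0]],[[0.12,0,0],[0,0,0]],[[0.16,0,0],[0,0,0]],[[0.2,0,0],[0,0,0]],[[0.2,0,0],[0,0,0]],[[0.2,0,0],[0,0,0]]]' |sed -n '1,4p'
python3 - <<'E'
from h import *
a=snap("top");b=snap("side")
A=cv2.resize(a[190:315,370:470],(400,500),interpolation=cv2.INTER_CUBIC);B=cv2.resize(b[235:345,315:445],(400,338),interpolation=cv2.INTER_CUBIC)
o=np.zeros((500,800,3),np.uint8);o[:,:400]=A;o[:338,400:]=B;cv2.imwrite("pics/fin.png",o[:,:,::-1])
E
```

```text
time: 28.32
tcp_pos: [0.529, -0.0642, 0.2131]
ee_rot: [[-0.027, 1.0, 0.007], [1.0, 0.027, -0.002], [-0.002, 0.007, -1.0]]
contact_force: [0.6, -0.1, 0.4]
time: 28.9
tcp_pos: [0.5204, 0.1384, 0.2087]
ee_rot: [[-0.036, 0.999, -0.0], [0.999, 0.036, -0.001], [-0.001, -0.0, -1.0]]
contact_force: [-0.3, -0.2, 0.0]
```

View pics/fin.png

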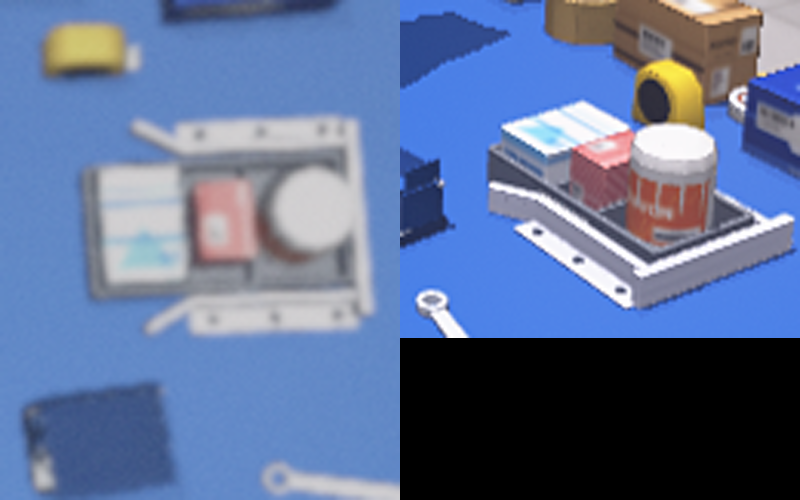

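The tray is squarely home between the rails and against the stop. The three items stand in their compartments, and the tape measure and punch are where they were. Handing in.

```bash
python3 -c "
from rig import robot
print(robot.close_job())"
```

```text
the job is handed in; nothing more can be done
None
```

The order is finished and handed in at about 29 s of the 72 s allowed: the carton was ejected and stood in the middle compartment, and the loaded tray was slid squarely against the dock's end stop with its contents standing and no sign of anything else shifted in the final pictures.

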